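# Set the heater receiver's address switches

### The arm

A 6-joint arm with a two-finger parallel gripper is mounted at the origin on the work surface. World frame = base frame: x ahead of the robot, y to its left, z up, the work surface at z = 0. Lengths are in m, angles in rad, forces in N, time in s.
With the tool pointing down it reaches from about 0.35 to 0.8 m from the base axis. Payload 7.3 kg.
Tool frame: the origin (TCP) lies on the centre line of the jaws, within the pads' length; the fingertips stand 11 mm ahead of it and the grasp point (between the pads) lies 8 mm behind it; z points along the fingers, y is the line along which they close (so a half turn about z gives the same grasp; the last joint's range is limited). The gripper opens to 85 mm and grips with 20 to 120 N. Pads are 22 mm wide; open, the fingers measure 114 mm over their backs; the gripper's body (76 mm by 85 mm) begins 54 mm behind the grasp point. The pads swing forward as they close: fully open they stand 13 mm farther back than shut.
Start: joints at [-1.396, 0.342, 1.524, -0, 1.275, -0.146], TCP at [0.166, -0.498, 0.242] pointing down, gripper open.
Joint ranges: [-2.53, 2.53], [-0.77, 2.02], [0.04, 2.7], [-1, 4.14], [0.28, 2.66], [-3.11, 3.11]. Speed limits (rad/s): [2.57, 2.57, 3.14, 3.14, 3.14, 3.14].

### API

Orientations are given as [roll, pitch, yaw] about the fixed x, y, z axes, in that order (R = Rz(yaw) Ry(pitch) Rx(roll)).
In Python, from workcell import env, eyes gives the robot as it stands.
- The arm moves only by the shell command python3 -m inch 'ROWS' [OPENING] [FORCE]. ROWS is JSON, a list of rows, each an object of numbers: "x", "y", "z": the shift along the tool's x, y, z in mm; "roll": the turn about the tool's z in degrees. In form: [{"x": .., "y": .., "z": .., "roll": ..}, ...]. A call has 1 to 8 rows; each row is the pose to reach, as a shift and turn from the pose commanded when the call began, along the tool's axes at that moment; what a row does not reach only later rows make up. A row lasts 1/8 s, in which the tool goes at most 62.5 mm and 10.7 degrees, less where a joint would pass 70% of its speed; a pose out of reach is approached as far as the arm can. A call with a gripper value outside its range is refused whole. OPENING is the closure, from -1 (fully open) to 1 (shut), set as the call begins (- or left out, the last holds). The fingers move at their own pace and stop on an object; FORCE is the grip in N (left out, the last holds). Time passes only in rows, so rows that repeat a pose let the fingers close. It gives the time, the measured TCP pose, the force, the opening and the grip force at its end, in the units of the state.
- env.sense(): the state, without advancing time (a new reading comes with each control period).
- eyes.camera(name): name is "side" or "top"; returns the picture (480x640x3 uint8, red, green, blue); there is no depth.
- eyes.camera_model(name): a dict with "fx", "fy", "cx", "cy" (pixels), "k1" (the pictures are not rectified: a ray, as slopes to the right and down, at radius r is drawn at 1 + k1 r^2 times it, then the intrinsics apply), "R" (3x3) and "t" (3): a world point X has camera coordinates R X + t. Camera axes: x right, y down, z forward; pixel columns grow to the right and rows downward; lengths in m; the calibration is good to about 2 mm. A picture is of the moment at which its call begins. camera_model takes no time and is no camera call.
- env.hand_in(): hands the job in; it is judged then, once.
Trained networks look in the newest picture that a camera, given by its name, has taken for a name from the list of things; names that differ only in an ending like _2 or _b are one class to them, and where a whole thing is asked for, a point or a joint stands for the part that bears it (a point fixed in the world has none). Each returns a list of dicts, best first, with "p" (0 to 1); they miss things now and then, are a little off and sometimes report something else, mostly with a low value. They report only what shows in the picture. A call takes as long as a camera call. They do not tell look-alikes from the thing itself.
- eyes.recognise(camera, name): "location" ([x, y, z] in m, in the coordinates of the camera as it stood for that picture, good to about 4 mm: the middle of the surface that is visible of it).
- eyes.trace(camera, name): "region" (480x640 bool, what is visible of it).
- eyes.place_of(camera, name): "location" ([x, y, z] in m, in the coordinates of the camera as it stood for that picture, good to about 4 mm: a listed point, or the origin of a listed thing).
The state is a dict: "time_s": time; "joint_pos": joint angles; "dq": joint speeds; "joint_efforts": joint torques, N m; "tool_pos": TCP position; "orientation": TCP orientation; "wrist_force": force on the tool from outside, world axes, zero at the start; "moment": the same for the moment, N m; "opening": finger opening in m; "finger_force": force on a finger pad.
Only numpy, scipy, OpenCV 4.12 (cv2) and the standard library are available. Lean on these libraries where they do the work, as an engineer would, in place of code of your own. Each camera call takes 0.05 s, during which the arm holds its last target. There are 200 camera calls.

### The job

Give the water heater's receiver its address: slide its cover fully open, take the setting pin out of its stand, and with the pin (not with the fingers) set the five little slide switches in the well, from left to right as the robot sees them, to on, off, on, on, off, where on is towards the side with the aerial. Then put the pin back upright and fully down in its stand, let go of it, and slide the cover fully shut again. Leave the bottle, the cardboard box and the pipe elbow alone.

Things in the scene. Friction and masses are not known exactly. Their poses are not given: they have to be found in the camera images.
- receiver: White flat receiver box lying on the counter, fixed: 130 (x) x 230 (y) x 36 mm high. Origin under its centre on the counter; its x points away from the robot (within about 0.3 rad of world x), to the long side with the short black aerial stub; y points left, z up. Right of the well (y from -115 to +10 mm) its top is plain.
- well (a point): Centre of the floor, 12 mm above the counter, of the open well in the receiver (x = 0, y = +50 mm in its frame) that holds the switches: 50 (x) x 80 (y) mm inside, walls up to 36 mm above the counter. Axes as the receiver's. Hidden by the cover at the start.
- hatch (a joint): Sliding cover on top of the receiver, a grey plate 68 x 96 x 4 mm with a ridge. 0 = shut over the well; 0.100 m = fully open; it slides along the receiver's -y (to the right), stays where it is left, drags with about 1.5 N.
- hatch_grip (a point): Centre of the cover's ridge, a bar 40 mm long (along receiver x), 12 mm thick (along receiver y) and 20 mm high, its middle 50 mm and its top 60 mm above the counter.
- stand: Black block 60 x 60 x 50 mm high, fixed to the counter, with one upright hole of 11.5 mm diameter in the middle that goes right through. Origin under its centre; z up.
- stand_mouth (a point): Centre of the hole's mouth at the top of the stand, 50 mm above the counter; z up.
- pin_grip (a point): Middle of the handle of the loose setting pin (50 g), which stands upright in the stand: a grey square handle 18 x 18 x 60 mm (faces along this point's x and y), with a round steel shank 6 mm thick and 45 mm long below it. The handle's flat underside rests on the stand when it is home. z points up along the pin.
- pin_tip (a point): Lower end of the pin's steel shank, on its axis, 75 mm below pin_grip; with the pin home it is 45 mm below the hole's mouth.
- pin: The setting pin as a whole; its origin is at the lower end of its shank, z up along the pin.
- dip1: Black track of one slide switch, 32 (x) x 12 (y) mm, top 18 mm above the counter, fixed in the well, axes as the receiver's. Origin under its middle, 12 mm above the counter. The five lie side by side at receiver x = 0 and y = 74, 62, 50, 38, 26 mm, left to right; which of dip1 to dip5 is in which place varies: the name does not tell.
- sw1 (a joint): Slide of the switch on dip1: 0 = off (knob towards the robot, its centre 4 mm nearer than the track's middle), 0.008 m = on (towards the aerial side, 4 mm beyond the middle). White knob 6 x 6 mm, 10 mm high, its top 28 mm above the counter; free gap to the next knob 6 mm. Stays where it is left, drags with about 1.2 N.
- dip2: Black track of one slide switch, 32 (x) x 12 (y) mm, top 18 mm above the counter, fixed in the well, axes as the receiver's. Origin under its middle, 12 mm above the counter. The five lie side by side at receiver x = 0 and y = 74, 62, 50, 38, 26 mm, left to right; which of dip1 to dip5 is in which place varies: the name does not tell.
- sw2 (a joint): Slide of the switch on dip2: 0 = off (knob towards the robot, its centre 4 mm nearer than the track's middle), 0.008 m = on (towards the aerial side, 4 mm beyond the middle). White knob 6 x 6 mm, 10 mm high, its top 28 mm above the counter; free gap to the next knob 6 mm. Stays where it is left, drags with about 1.2 N.
- dip3: Black track of one slide switch, 32 (x) x 12 (y) mm, top 18 mm above the counter, fixed in the well, axes as the receiver's. Origin under its middle, 12 mm above the counter. The five lie side by side at receiver x = 0 and y = 74, 62, 50, 38, 26 mm, left to right; which of dip1 to dip5 is in which place varies: the name does not tell.
- sw3 (a joint): Slide of the switch on dip3: 0 = off (knob towards the robot, its centre 4 mm nearer than the track's middle), 0.008 m = on (towards the aerial side, 4 mm beyond the middle). White knob 6 x 6 mm, 10 mm high, its top 28 mm above the counter; free gap to the next knob 6 mm. Stays where it is left, drags with about 1.2 N.
- dip4: Black track of one slide switch, 32 (x) x 12 (y) mm, top 18 mm above the counter, fixed in the well, axes as the receiver's. Origin under its middle, 12 mm above the counter. The five lie side by side at receiver x = 0 and y = 74, 62, 50, 38, 26 mm, left to right; which of dip1 to dip5 is in which place varies: the name does not tell.
- sw4 (a joint): Slide of the switch on dip4: 0 = off (knob towards the robot, its centre 4 mm nearer than the track's middle), 0.008 m = on (towards the aerial side, 4 mm beyond the middle). White knob 6 x 6 mm, 10 mm high, its top 28 mm above the counter; free gap to the next knob 6 mm. Stays where it is left, drags with about 1.2 N.
- dip5: Black track of one slide switch, 32 (x) x 12 (y) mm, top 18 mm above the counter, fixed in the well, axes as the receiver's. Origin under its middle, 12 mm above the counter. The five lie side by side at receiver x = 0 and y = 74, 62, 50, 38, 26 mm, left to right; which of dip1 to dip5 is in which place varies: the name does not tell.
- sw5 (a joint): Slide of the switch on dip5: 0 = off (knob towards the robot, its centre 4 mm nearer than the track's middle), 0.008 m = on (towards the aerial side, 4 mm beyond the middle). White knob 6 x 6 mm, 10 mm high, its top 28 mm above the counter; free gap to the next knob 6 mm. Stays where it is left, drags with about 1.2 N.
- detergent: White detergent bottle, 70 mm wide, 150 mm high, left of the work. Bystander, to be left alone. Origin under its middle.
- carton: Cardboard box 90 x 130 x 60 mm high, near left. Bystander, to be left alone. Origin under its middle.
- elbow: Small brass pipe elbow, about 40 mm high, beyond the receiver. Bystander, to be left alone. Origin under its middle.
Mind the look-alikes: they are no part of the job. Of the things like the stand, leave any that is blue; of the rest the larger one is meant.

How it is judged:
By the outcome, as a careful person would: the job done as asked, in the order asked, and still so for the second after the job is handed in, with the robot touching nothing.
It also fails if it takes over 72 s, if anything falls off the work surface, if the arm or the gripper's body presses on something with over 40 N, if the wrist force passes 120 N, or if a joint passes its speed limit or range.

## Working session

There is one attempt and no reset: what is moved stays moved. The work goes in short steps, Python scripts to look and compute and a shell command to move; the robot and the scene stay as the last step left them, time stands still between calls to the robot, and variables do not carry over. Pictures are saved under pics/ and viewed, at most 10 in all, crops included, and the job is handed in when it is done.

```bash
mkdir -p pics; ls
cat > h.py <<'E'
import numpy as np, cv2
from workcell import env, eyes
def cm(n):
    m=eyes.camera_model(n); return m,np.array(m["R"]),np.array(m["t"])
def toworld(n,p):
    m,R,t=cm(n); return R.T@(np.array(p)-t)
def proj(n,X):
    m,R,t=cm(n); c=R@np.array(X)+t; s=c[:2]/c[2]; s=s*(1+m["k1"]*(s@s)); return np.array([m["fx"]*s[0]+m["cx"],m["fy"]*s[1]+m["cy"]])
def ray(n,uv,z):
    m,R,t=cm(n); d=np.array([(uv[0]-m["cx"])/m["fx"],(uv[1]-m["cy"])/m["fy"]]); s=d.copy()
    for _ in range(20): s=d/(1+m["k1"]*(s@s))
    v=R.T@np.array([s[0],s[1],1]); o=-R.T@t; return o+v*(z-o[2])/v[2]
def snap(n,f):
    im=eyes.camera(n); cv2.imwrite("pics/"+f,im[:,:,::-1]); return im
E
python3 - <<'E'
from h import *
for n in("top","side"):
    snap(n,n+"0.png"); m,R,t=cm(n); print(n,m["fx"],(-R.T@t).round(3))
    for k in("receiver","hatch_grip","stand","stand_mouth","pin_grip"):
        for d in eyes.place_of(n,k): 
            w=toworld(n,d["location"]); print(k,round(d["p"],2),w.round(4),proj(n,w).round(0))
print(env.sense())
E
```

```text
pics
top 513.2096780589135 [0.31  0.022 1.353]
receiver 0.96 [ 0.5584  0.1121 -0.0012] [296. 241.]
receiver 0.36 [ 0.4747 -0.2347  0.002 ] [423. 280.]
hatch_grip 0.78 [0.563  0.1543 0.0512] [278. 234.]
hatch_grip 0.19 [ 0.6084  0.4201 -0.0021] [185. 215.]
stand 0.98 [ 0.4764 -0.2347  0.0007] [423. 279.]
stand 0.95 [ 0.4494 -0.3708 -0.0031] [473. 293.]
stand 0.67 [ 0.4709 -0.1267  0.    ] [383. 279.]
stand_mouth 0.84 [ 0.4469 -0.3607  0.0539] [475. 291.]
stand_mouth 0.65 [ 0.4781 -0.2338  0.0487] [427. 277.]
stand_mouth 0.62 [ 0.4703 -0.1239  0.029 ] [383. 278.]
pin_grip 0.52 [ 0.4761 -0.2305  0.0769] [427. 276.]
side 610.9685106287276 [0.441 1.148 0.733]
receiver 0.88 [0.5632 0.1046 0.0015] [331. 298.]
hatch_grip 0.86 [0.572  0.1617 0.0483] [323. 295.]
stand 0.93 [ 0.4487 -0.3623  0.0031] [393. 203.]
stand 0.77 [ 0.4758 -0.1271  0.0017] [378. 245.]
stand 0.57 [ 0.477  -0.2319 -0.0008] [380. 226.]
stand_mouth 0.92 [ 0.4789 -0.233   0.0533] [380. 206.]
stand_mouth 0.56 [ 0.4547 -0.3632  0.0537] [391. 185.]
pin_grip 0.62 [ 0.4837 -0.2367  0.0786] [378. 197.]
{'time_s': 0.6, 'joint_pos': array([-1.39596961e+00,  3.41961750e-01,  1.52408662e+00, -6.91206986e-06,
        1.27537626e+00, -1.46007366e-01]), 'dq': array([-0.00036236, -0.00181944,  0.0001536 ,  0.00162373, -0.00149407,
       -0.00131485]), 'joint_efforts': array([-2.03756795e-04, -4.33356786e+01, -2.46194673e+01, -3.81144782e-04,
        2.44043968e-04,  1.58851458e-05]), 'tool_pos': array([ 0.1655838 , -0.49823502,  0.24234606]), 'orientation': array([3.14142738e+00, 3.09880141e-05, 3.20836095e-01]), 'wrist_force': array([-0.20384161, -0.02385153,  0.36453823]), 'moment': array([ 0.07992901,  0.0105834 , -0.02071068]), 'finger_force': 0.0, 'opening': 0.0852279507104863}
```

Run:
```python
import cv2,numpy as np
a=cv2.imread("pics/top0.png")[190:340,230:500]; a=cv2.resize(a,(800,444),interpolation=cv2.INTER_CUBIC)
cv2.imwrite("pics/c0.png",a)
```

```text
(no output)
```

View pics/c0.png

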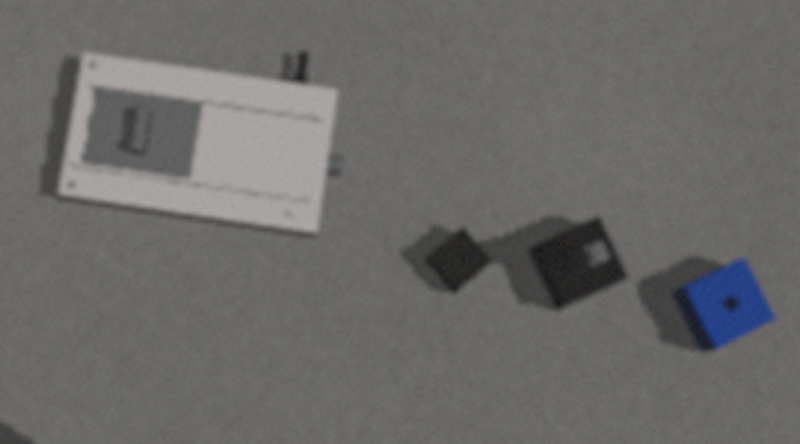

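View pics/side0.png

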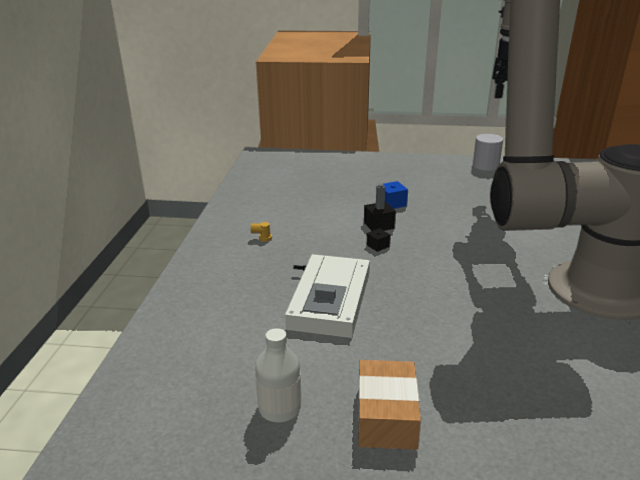

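Candidates like the stand (top view): blue block at (473,293), small black at (383,279), larger black holding the pin at (423,279). The larger black block fits: it isn't blue, it is the bigger of the rest, and it holds the pin. The crop confirms it. The receiver has its aerial at the top (far) side, with the cover at its left. Next I'll fit the poses.

Run:
```python
from h import *
im=cv2.imread("pics/top0.png"); g=cv2.cvtColor(im,cv2.COLOR_BGR2GRAY)
def fit(mask,z,name):
    c=max(cv2.findContours(mask.astype(np.uint8),0,1)[0],key=cv2.contourArea)[:,0,:]
    w=np.array([ray("top",p,z)[:2] for p in c.astype(float)])*1000
    r=cv2.minAreaRect(w.astype(np.float32)); print(name,np.round(r[0],1),np.round(r[1],1),round(r[2],2))
roi=np.zeros_like(g,bool); roi[190:280,240:355]=1
up=cv2.morphologyEx(((g>135)&roi).astype(np.uint8),cv2.MORPH_CLOSE,np.ones((5,5)))
fit(up,.036,"receiver")
hm=(g<125)&(up==0)&0 if 0 else None
for k,z in(("stand",.05),("pin_grip",.11),("hatch_grip",.06),("hatch",.04),("receiver",.036)):
    for d in eyes.trace("top",k)[:3] if False else []: pass
eyes.camera("top")
for k,z in(("receiver",.036),("hatch_grip",.04),("hatch",.04),("stand",.05),("pin",.11)):
    for d in eyes.trace("top",k)[:3]: print(round(d["p"],2),end=" "); fit(d["region"],z,k)
for k in("detergent","carton","elbow"):
    for d in eyes.place_of("top",k)[:1]: print(k,toworld("top",d["location"]).round(3))
print(g[266:286,416:442])
```

```text
receiver [560.8 107.5] [229.8 129.8] 85.3
0.78 receiver [566.1 107.1] [238.7 160. ] 89.77
0.75 hatch_grip [564.  158.1] [96.9 68.4] 85.57
0.91 hatch [564.3 158.5] [96.3 68.9] 85.89
0.76 stand [ 472.4 -229.6] [60.8 69.2] 26.64
0.76 stand [ 468.4 -125.3] [38.4 42.6] 44.02
0.7 stand [ 444.1 -357.4] [61.7 72.8] 28.62
0.3 pin [550.7 152. ] [93.4 64.4] 85.57
detergent [ 0.609  0.423 -0.003]
carton [ 0.437  0.423 -0.002]
elbow [ 0.751 -0.136 -0.005]
[[ 68  69  71  66  68  63  62  58  54  49  45  44  39  36  35  38  45  66
   93 103 104 107 105 106 108 109]
 [ 68  69  63  65  62  59  51  47  41  39  38  38  37  42  37  37  40  56
   84 101 108 106 105 107 110 104]
 [ 65  63  58  54  49  42  40  39  38  40  35  36  34  40  35  40  35  42
   69  90 103 107 107 108 105 107]
 [ 61  51  45  43  39  38  38  38  39  37  39  38  38  35  36  40  33  42
   56  82 101 106 105 107 107 106]
 [ 46  41  39  36  33  38  37  39  41  37  39  39  39  36  37  43  47  41
   46  70  89 105 108 104 105 107]
 [ 38  32  39  35  38  41  39  39  34  40  39  38  41  43  57  63  67  60
   47  57  80  99 103 104 106 105]
[... 827 characters left out ...]
65  56  50
   40  41  37  36  43  58  85 100]
 [ 36  31  35  34  29  34  34  35  38  39  41  42  39  48  51  47  43  38
   41  33  36  40  40  51  76  94]
 [ 39  35  40  32  38  34  33  37  39  39  42  42  38  35  39  38  38  42
   36  34  38  32  34  43  66  88]
 [ 35  36  40  39  34  37  36  38  39  40  39  38  40  41  38  40  39  35
   41  35  38  36  37  38  51  79]
 [ 33  37  34  37  33  40  41  38  37  37  35  38  40  31  39  40  39  38
   34  39  34  36  42  44  54  78]
 [ 33  37  34  39  36  43  35  40  41  40  36  35  40  39  36  37  37  38
   40  33  39  40  51  62  75  88]
 [ 28  34  39  36  39  37  40  35  36  39  37  39  34  36  39  41  35  37
   40  41  46  60  71  88  93 101]]
```

```bash
cat >> h.py <<'E'
def to(x,y,z,yaw):  # mm, deg -> shift in current tool axes
    s=env.sense(); p=s["tool_pos"]*1000; a=s["orientation"][2]; d=np.array([x,y,z])-p
    r=np.degrees(a)-yaw; r=(r+180)%360-180
    print("now",p.round(1),"yaw",np.degrees(a).round(1),"t",round(s["time_s"],2),"F",s["wrist_force"].round(1),"op",round(s["opening"]*1000,1))
    print("x %.1f y %.1f z %.1f roll %.1f"%(d[0]*np.cos(a)+d[1]*np.sin(a),d[0]*np.sin(a)-d[1]*np.cos(a),-d[2],r))
E
python3 -c "
from h import *
print(ray('top',(432,275.3),.11)); to(564.8,157.5,120,-4.7)"
python3 -m inch '[{"x":360,"y":-305,"z":50,"roll":14},{"x":360,"y":-305,"z":50,"roll":14},{"x":360,"y":-305,"z":50,"roll":14},{"x":360,"y":-305,"z":50,"roll":14},{"x":360,"y":-305,"z":50,"roll":14},{"x":360,"y":-305,"z":50,"roll":14},{"x":586,"y":-496,"z":122,"roll":23},{"x":586,"y":-496,"z":122,"roll":23}]' 0
python3 -c "
from h import *
to(564.8,157.5,120,-4.7)"
```

```text
[ 0.47428761 -0.23501092  0.11      ]
now [ 165.6 -498.2  242.3] yaw 18.4 t 1.05 F [-0.3  0.7 -0.2] op 85.4
x 585.6 y -496.4 z 122.3 roll 23.1
time_s: 2.05
tool_pos: [0.4211, -0.0801, 0.1788]
orientation: [3.141, -0.002, -0.083]
wrist_force: [1.2, -1.9, 0.6]
opening: 0.0427
finger_force: 0.0
now [421.1 -80.1 178.8] yaw -4.7 t 2.05 F [ 1.2 -1.9  0.6] op 42.7
x 123.5 y -248.7 z 58.8 roll -0.0
```

```bash
python3 -m inch '[{"x":31,"y":-54,"z":15},{"x":62,"y":-108,"z":29},{"x":93,"y":-162,"z":44},{"x":123,"y":-216,"z":59},{"x":124,"y":-249,"z":59},{"x":124,"y":-249,"z":59}]'
python3 - <<'E'
from h import *
to(564.8,157.5,57,-4.7)
snap("side","side1.png"); snap("top","top1.png")
for n in("side","top"):
    for d in eyes.place_of(n,"hatch_grip")[:1]: print(n,d["p"],toworld(n,d["location"]).round(4))
a=cv2.imread("pics/side1.png")[200:360,240:440]; cv2.imwrite("pics/c1.png",cv2.resize(a,(750,600)))
E
```

```text
now [421.1 -80.1 178.8] yaw -4.7 t 2.05 F [ 1.2 -1.9  0.6] op 42.7
x 123.5 y -248.7 z 121.8 roll -0.0
side 0.73 [0.5706 0.1584 0.0493]
top 0.59 [0.5639 0.1567 0.0483]invalid input at $[0]: expected keys x, y, z, roll
```

View pics/c1.png

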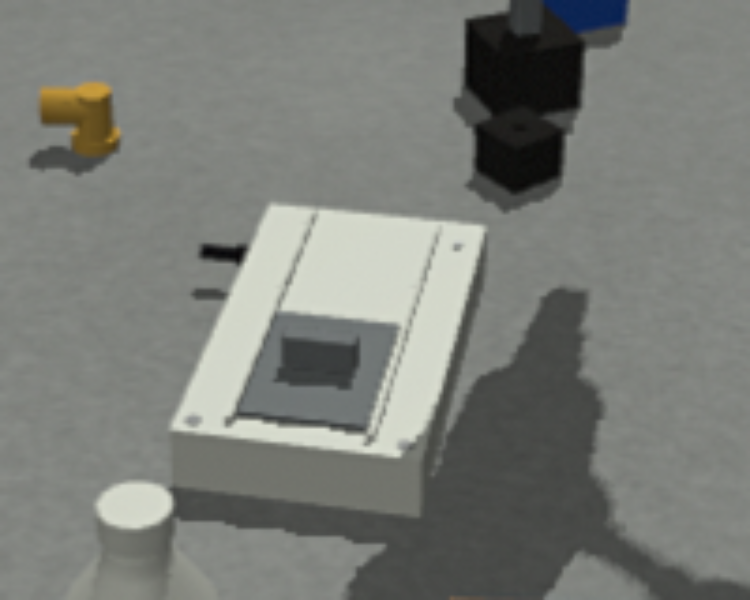

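The move was refused because every row needs a roll key. The picture shows the receiver clear, with its cover shut and the ridge at about (320,355) in the crop. I'll move over the ridge.

```bash
python3 -m inch '[{"x":31,"y":-54,"z":15,"roll":0},{"x":62,"y":-108,"z":29,"roll":0},{"x":93,"y":-162,"z":44,"roll":0},{"x":123,"y":-216,"z":59,"roll":0},{"x":124,"y":-249,"z":59,"roll":0},{"x":124,"y":-249,"z":59,"roll":0}]'
python3 - <<'E'
from h import *
to(564.8,157.5,57,-4.7)
snap("side","side2.png")
a=cv2.imread("pics/side2.png")[180:340,240:440]; cv2.imwrite("pics/c2.png",cv2.resize(a,(750,600)))
E
```

```text
time_s: 3.0
tool_pos: [0.5642, 0.1569, 0.1194]
orientation: [3.141, 0.0, -0.08]
wrist_force: [0.1, -1.1, 0.3]
opening: 0.0429
finger_force: 0.0
now [564.2 156.9 119.4] yaw -4.6 t 3.0 F [ 0.1 -1.1  0.3] op 42.9
x 0.6 y -0.6 z 62.4 roll 0.1
```

View pics/c2.png

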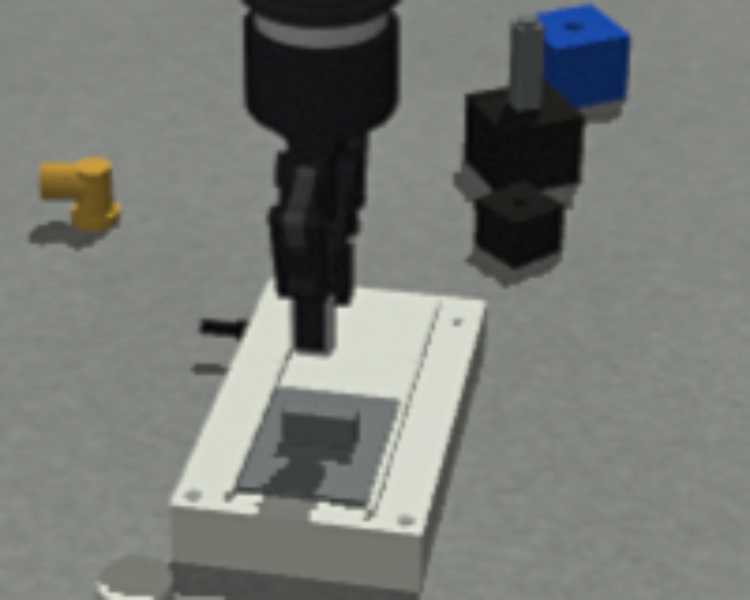

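The gripper is squarely above the ridge (crop (312,350) above (320,430)). I'll descend and grip it.

```bash
python3 -m inch '[{"x":0,"y":0,"z":40,"roll":0},{"x":0,"y":0,"z":62,"roll":0},{"x":0,"y":0,"z":62,"roll":0}]'  && python3 -m inch '[{"x":0,"y":0,"z":0,"roll":0},{"x":0,"y":0,"z":0,"roll":0},{"x":0,"y":0,"z":0,"roll":0},{"x":0,"y":0,"z":0,"roll":0}]' 1 25
```

```text
time_s: 3.42
tool_pos: [0.5627, 0.1541, 0.0567]
orientation: [3.14, 0.003, -0.083]
wrist_force: [1.3, 0.6, -0.7]
opening: 0.0424
finger_force: 0.0
time_s: 3.92
tool_pos: [0.5647, 0.1566, 0.0593]
orientation: [-3.141, -0.003, -0.08]
wrist_force: [0.7, -2.0, 7.2]
opening: 0.0113
finger_force: 29.0
```

```bash
python3 -m inch '[{"x":0,"y":20,"z":-2,"roll":0},{"x":0,"y":45,"z":-2,"roll":0},{"x":0,"y":70,"z":-2,"roll":0},{"x":0,"y":92,"z":-2,"roll":0},{"x":0,"y":103,"z":-2,"roll":0},{"x":0,"y":103,"z":-2,"roll":0},{"x":0,"y":103,"z":-2,"roll":0}]'
```

```text
time_s: 4.8
tool_pos: [0.5565, 0.0578, 0.0596]
orientation: [-3.136, -0.003, -0.081]
wrist_force: [7.1, 18.8, -8.0]
opening: 0.0113
finger_force: 27.4
```

The cover hit its stop at full travel (+19 N). I'll release, rise and head for the pin.

```bash
python3 -m inch '[{"x":0,"y":-3,"z":0,"roll":0},{"x":0,"y":-3,"z":-2,"roll":0},{"x":0,"y":-3,"z":-50,"roll":0},{"x":0,"y":-3,"z":-100,"roll":0},{"x":-20,"y":40,"z":-100,"roll":-8},{"x":-40,"y":100,"z":-100,"roll":-16},{"x":-60,"y":155,"z":-100,"roll":-24},{"x":-80,"y":210,"z":-100,"roll":-31}]' -0.3
python3 - <<'E'
from h import *
to(476,-234,150,26.6)
im=snap("top","top2.png"); snap("side","side2b.png")
for n in("top","side"):
  for k in("hatch_grip","pin_grip","stand_mouth","dip1","well"):
    for d in eyes.place_of(n,k)[:6]: print(n,k,round(d["p"],2),toworld(n,d["location"]).round(4))
a=np.hstack([cv2.resize(cv2.imread("pics/top2.png")[200:275,250:345],(760//2,300)),cv2.resize(cv2.imread("pics/side2b.png")[255:325,280:375],(407,300))])
cv2.imwrite("pics/c3.png",a)
E
```

```text
time_s: 5.8
tool_pos: [0.4575, -0.1508, 0.1603]
orientation: [3.141, -0.0, 0.465]
wrist_force: [1.4, -0.2, -1.0]
opening: 0.0558
finger_force: 0.0
now [ 457.5 -150.8  160.3] yaw 26.6 t 5.8 F [ 1.4 -0.2 -1. ] op 55.8
x -20.7 y 82.6 z 10.3 roll 0.0
top hatch_grip 0.89 [0.5552 0.0551 0.0499]
top stand_mouth 0.95 [ 0.4468 -0.3592  0.0515]
top stand_mouth 0.63 [ 0.4794 -0.2319  0.0513]
top dip1 0.57 [0.5658 0.1435 0.0111]
top dip1 0.49 [0.5616 0.1558 0.0135]
top dip1 0.41 [0.5633 0.1356 0.0055]
top dip1 0.4 [0.5652 0.1833 0.0129]
top dip1 0.37 [0.5668 0.1678 0.0116]
top well 0.56 [0.5637 0.1582 0.0131]
side hatch_grip 0.8 [0.5626 0.0623 0.0501]
side hatch_grip 0.5 [0.5685 0.1577 0.0149]
side hatch_grip 0.47 [ 0.7562 -0.1322  0.    ]
side pin_grip 0.67 [ 0.4834 -0.2338  0.0756]
side stand_mouth 0.85 [ 0.4765 -0.238   0.0544]
side stand_mouth 0.76 [ 0.4781 -0.1274  0.0333]
side stand_mouth 0.62 [ 0.45   -0.3657  0.0542]
side stand_mouth 0.19 [ 7.535e-01 -1.343e-01 -2.000e-04]
side dip1 0.67 [ 0.4372  0.4221 -0.0007]
side dip1 0.6 [0.5645 0.1717 0.0148]
side dip1 0.56 [0.5708 0.1575 0.0135]
side dip1 0.41 [0.5698 0.1502 0.0104]
side dip1 0.4 [0.5665 0.1316 0.01  ]
side well 0.95 [0.5683 0.1597 0.0104]
side well 0.61 [0.5662 0.1053 0.0045]
side well 0.37 [0.5641 0.1329 0.0131]
side well 0.28 [0.6097 0.4225 0.0012]
```

View pics/c3.png

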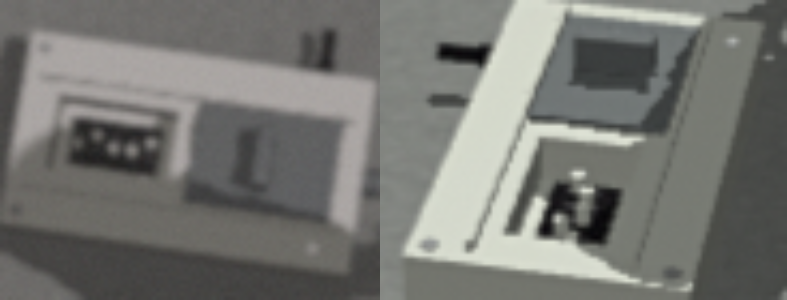

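The cover is fully open and the well shows five switches, (65–165,130–170) in the left half of the crop. Now the pin.

```bash
python3 -m inch '[{"x":-10,"y":41,"z":5,"roll":0},{"x":-20,"y":83,"z":10,"roll":0},{"x":-20,"y":83,"z":10,"roll":0}]'
python3 - <<'E'
from h import *
to(477,-234,74,26.6)
snap("side","side3.png"); snap("top","top3.png")
a=cv2.imread("pics/side3.png")[140:250,320:460]; b=cv2.imread("pics/top3.png")[230:320,380:480]
cv2.imwrite("pics/c4.png",np.hstack([cv2.resize(a,(420,330)),cv2.resize(b,(367,330))]))
E
```

```text
time_s: 6.78
tool_pos: [0.4781, -0.234, 0.1491]
orientation: [3.141, 0.0, 0.458]
wrist_force: [0.1, 0.8, -0.6]
opening: 0.0557
finger_force: 0.0
now [ 478.1 -234.   149.1] yaw 26.3 t 6.78 F [ 0.1  0.8 -0.6] op 55.7
x -1.0 y -0.5 z 75.1 roll -0.3
```

View pics/c4.png

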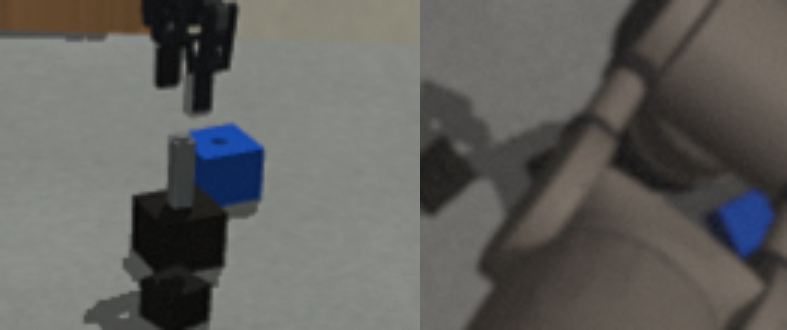

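The fingers straddle the pin (crop: fingers at x≈165 and 200, pin at x≈180). I'll descend and grip.

```bash
python3 -m inch '[{"x":-1,"y":0,"z":40,"roll":0},{"x":-1,"y":0,"z":75,"roll":0},{"x":-1,"y":0,"z":75,"roll":0},{"x":-1,"y":0,"z":75,"roll":0}]' && python3 -m inch '[{"x":0,"y":0,"z":0,"roll":0},{"x":0,"y":0,"z":0,"roll":0},{"x":0,"y":0,"z":0,"roll":0},{"x":0,"y":0,"z":0,"roll":0}]' 1 70
```

```text
time_s: 7.38
tool_pos: [0.4775, -0.2323, 0.076]
orientation: [3.14, -0.001, 0.461]
wrist_force: [0.0, -0.3, 0.2]
opening: 0.0554
finger_force: 0.0
time_s: 7.88
tool_pos: [0.4773, -0.2329, 0.0759]
orientation: [3.14, -0.001, 0.46]
wrist_force: [-0.6, 1.2, 5.6]
opening: 0.0172
finger_force: 68.2
```

```bash
python3 -m inch '[{"x":0,"y":0,"z":-30,"roll":0},{"x":0,"y":0,"z":-80,"roll":0},{"x":0,"y":0,"z":-105,"roll":0},{"x":0,"y":0,"z":-105,"roll":0}]' && python3 -c "
from h import *
to(550.9,182.5,180,-4.7)"
```

```text
time_s: 8.38
tool_pos: [0.4776, -0.2332, 0.1817]
orientation: [3.137, -0.002, 0.46]
wrist_force: [0.1, 0.0, -0.8]
opening: 0.0176
finger_force: 68.3
now [ 477.6 -233.2  181.7] yaw 26.4 t 8.38 F [ 0.1  0.  -0.8] op 17.6
x 250.3 y -339.9 z 1.7 roll 31.1
```

```bash
python3 -m inch '[{"x":31,"y":-42,"z":0,"roll":5},{"x":62,"y":-85,"z":0,"roll":10},{"x":93,"y":-127,"z":0,"roll":16},{"x":125,"y":-170,"z":0,"roll":21},{"x":156,"y":-212,"z":0,"roll":26},{"x":187,"y":-255,"z":0,"roll":31},{"x":219,"y":-297,"z":0,"roll":31},{"x":250,"y":-340,"z":0,"roll":31}]' && python3 -m inch '[{"x":0,"y":0,"z":20,"roll":0},{"x":0,"y":0,"z":45,"roll":0},{"x":0,"y":0,"z":50,"roll":0}]'
python3 - <<'E'
from h import *
to(550.9,182.5,91,-4.7)
snap("side","side4.png"); snap("top","top4.png")
for n in("side","top"):
  for k in("pin_tip","pin_grip"):
    for d in eyes.place_of(n,k)[:2]: print(n,k,round(d["p"],2),toworld(n,d["location"]).round(4))
a=cv2.imread("pics/side4.png")[200:340,260:400]; b=cv2.imread("pics/top4.png")[180:270,240:340]
cv2.imwrite("pics/c5.png",np.hstack([cv2.resize(a,(450,450)),cv2.resize(b,(350,450))]))
E
```

```text
time_s: 9.38
tool_pos: [0.5491, 0.1846, 0.1779]
orientation: [3.141, 0.002, -0.081]
wrist_force: [1.3, -0.2, -1.1]
opening: 0.0174
finger_force: 68.2
time_s: 9.75
tool_pos: [0.5478, 0.1829, 0.1266]
orientation: [3.14, 0.006, -0.08]
wrist_force: [-1.0, -0.2, -0.4]
opening: 0.0168
finger_force: 68.5
now [547.8 182.9 126.6] yaw -4.6 t 9.75 F [-1.  -0.2 -0.4] op 16.8
x 3.1 y 0.1 z 35.6 roll 0.1
side pin_tip 0.58 [0.5496 0.1825 0.0635]
side pin_grip 0.59 [0.553  0.1807 0.1279]
```

View pics/c5.png

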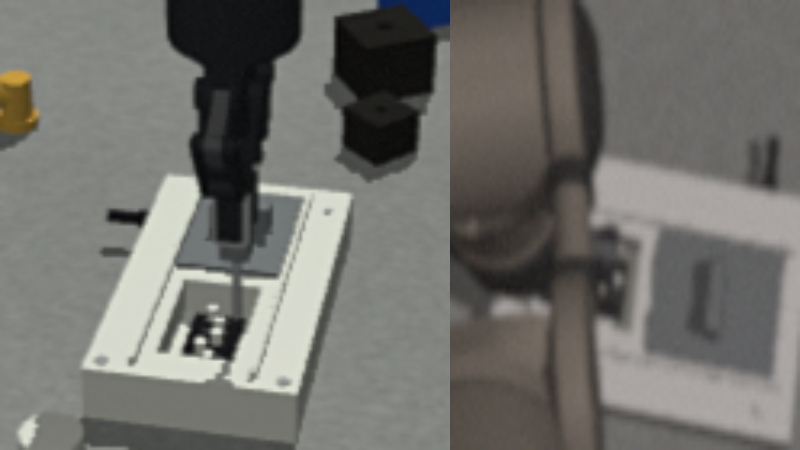

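The pin hangs upright with its tip at crop (238,312), above the well's near side at the left switch. I'll lower it and push the first switch.

```bash
python3 -m inch '[{"x":2,"y":0,"z":20,"roll":0},{"x":2,"y":0,"z":35,"roll":0},{"x":2,"y":0,"z":35,"roll":0}]' && python3 -m inch '[{"x":5,"y":0,"z":0,"roll":0},{"x":10,"y":0,"z":0,"roll":0},{"x":14,"y":0,"z":0,"roll":0},{"x":14,"y":0,"z":0,"roll":0}]'
```

```text
time_s: 10.42
tool_pos: [0.5509, 0.1827, 0.0937]
orientation: [3.141, 0.002, -0.081]
wrist_force: [-0.9, -0.6, -1.5]
opening: 0.0174
finger_force: 68.4
time_s: 10.92
tool_pos: [0.5661, 0.1818, 0.0948]
orientation: [-3.142, -0.001, -0.081]
wrist_force: [0.3, 0.2, -0.3]
opening: 0.0172
finger_force: 68.4
```

```bash
python3 -m inch '[{"x":2,"y":0,"z":0,"roll":0},{"x":2,"y":0,"z":0,"roll":0}]'
```

```text
time_s: 11.18
tool_pos: [0.5671, 0.1817, 0.0945]
orientation: [3.141, 0.001, -0.081]
wrist_force: [-2.7, -0.3, 0.8]
opening: 0.0171
finger_force: 68.6
```

```bash
python3 -m inch '[{"x":2,"y":0,"z":1,"roll":0},{"x":2,"y":0,"z":1,"roll":0}]'; python3 -m inch '[{"x":2,"y":0,"z":0,"roll":0},{"x":2,"y":0,"z":0,"roll":0}]'
```

```text
time_s: 11.42
tool_pos: [0.5677, 0.1816, 0.0929]
orientation: [3.141, 0.005, -0.081]
wrist_force: [-7.0, 1.2, 1.1]
opening: 0.0172
finger_force: 68.7
time_s: 11.68
tool_pos: [0.5692, 0.1815, 0.0929]
orientation: [3.141, 0.006, -0.081]
wrist_force: [-7.7, 1.2, 2.7]
opening: 0.0176
finger_force: 68.7
```

Switch 1 is on, with the stop force showing at +18..20 mm. I'll do the third and fourth the same way, staying at depth along the clear near lane.

```bash
python3 -m inch '[{"x":-10,"y":0,"z":1,"roll":0},{"x":-19,"y":0,"z":1,"roll":0},{"x":-19,"y":0,"z":1,"roll":0},{"x":-19,"y":12,"z":1,"roll":0},{"x":-19,"y":24,"z":1,"roll":0},{"x":-19,"y":24,"z":1,"roll":0}]' && python3 -m inch '[{"x":5,"y":0,"z":0,"roll":0},{"x":10,"y":0,"z":0,"roll":0},{"x":14,"y":0,"z":0,"roll":0},{"x":17,"y":0,"z":0,"roll":0},{"x":19,"y":0,"z":0,"roll":0},{"x":19,"y":0,"z":0,"roll":0}]'
```

```text
time_s: 12.42
tool_pos: [0.5509, 0.1576, 0.0927]
orientation: [3.141, -0.0, -0.082]
wrist_force: [0.7, 0.4, -0.4]
opening: 0.0169
finger_force: 68.4
time_s: 13.18
tool_pos: [0.5672, 0.1578, 0.0921]
orientation: [3.141, 0.006, -0.08]
wrist_force: [-7.4, 0.8, 3.4]
opening: 0.0172
finger_force: 69.0
```

```bash
python3 -m inch '[{"x":-10,"y":0,"z":0,"roll":0},{"x":-19,"y":0,"z":0,"roll":0},{"x":-19,"y":0,"z":0,"roll":0},{"x":-19,"y":6,"z":0,"roll":0},{"x":-19,"y":12,"z":0,"roll":0},{"x":-19,"y":12,"z":0,"roll":0}]' && python3 -m inch '[{"x":5,"y":0,"z":0,"roll":0},{"x":10,"y":0,"z":0,"roll":0},{"x":14,"y":0,"z":0,"roll":0},{"x":17,"y":0,"z":0,"roll":0},{"x":19,"y":0,"z":0,"roll":0},{"x":19,"y":0,"z":0,"roll":0}]'
```

```text
time_s: 13.92
tool_pos: [0.5499, 0.1463, 0.0927]
orientation: [3.141, -0.0, -0.082]
wrist_force: [-0.6, 0.3, -2.0]
opening: 0.0172
finger_force: 68.4
time_s: 14.68
tool_pos: [0.5663, 0.1457, 0.0922]
orientation: [3.141, 0.006, -0.08]
wrist_force: [-8.5, 0.9, 4.1]
opening: 0.0174
finger_force: 69.0
```

All at their stops. Now the fifth (rightmost) from the far side, lifting over the knobs.

```bash
python3 -m inch '[{"x":-5,"y":0,"z":0,"roll":0},{"x":-5,"y":0,"z":-22,"roll":0},{"x":-5,"y":0,"z":-22,"roll":0},{"x":6,"y":12,"z":-22,"roll":0},{"x":17,"y":12,"z":-22,"roll":0},{"x":17,"y":12,"z":-22,"roll":0},{"x":17,"y":12,"z":0,"roll":0},{"x":17,"y":12,"z":0,"roll":0}]' && python3 -m inch '[{"x":-5,"y":0,"z":0,"roll":0},{"x":-10,"y":0,"z":0,"roll":0},{"x":-14,"y":0,"z":0,"roll":0},{"x":-16,"y":0,"z":0,"roll":0},{"x":-16,"y":0,"z":0,"roll":0}]'
```

```text
time_s: 15.68
tool_pos: [0.5833, 0.132, 0.0908]
orientation: [3.141, 0.004, -0.081]
wrist_force: [0.5, -0.9, -1.0]
opening: 0.0171
finger_force: 68.5
time_s: 16.3
tool_pos: [0.5688, 0.1335, 0.093]
orientation: [-3.142, -0.001, -0.081]
wrist_force: [1.4, 0.1, -0.9]
opening: 0.0177
finger_force: 68.5
```

```bash
python3 -m inch '[{"x":-2,"y":0,"z":0,"roll":0},{"x":-2,"y":0,"z":0,"roll":0}]'; python3 -m inch '[{"x":-2,"y":0,"z":0,"roll":0},{"x":-2,"y":0,"z":0,"roll":0}]'
```

```text
time_s: 16.55
tool_pos: [0.5673, 0.1335, 0.0929]
orientation: [-3.142, -0.001, -0.081]
wrist_force: [2.7, -0.1, 0.0]
opening: 0.0173
finger_force: 68.5
time_s: 16.8
tool_pos: [0.5665, 0.1336, 0.0931]
orientation: [-3.141, -0.004, -0.081]
wrist_force: [6.5, -0.3, -2.5]
opening: 0.0173
finger_force: 68.2
```

Fifth is off. Now the second, along the clear far lane.

```bash
python3 -m inch '[{"x":10,"y":0,"z":0,"roll":0},{"x":20,"y":0,"z":0,"roll":0},{"x":20,"y":0,"z":0,"roll":0},{"x":20,"y":-12,"z":0,"roll":0},{"x":20,"y":-24,"z":0,"roll":0},{"x":20,"y":-36,"z":0,"roll":0},{"x":20,"y":-36,"z":0,"roll":0}]' && python3 -m inch '[{"x":-5,"y":0,"z":0,"roll":0},{"x":-10,"y":0,"z":0,"roll":0},{"x":-14,"y":0,"z":0,"roll":0},{"x":-18,"y":0,"z":0,"roll":0},{"x":-20,"y":0,"z":0,"roll":0},{"x":-20,"y":0,"z":0,"roll":0}]'
```

```text
time_s: 17.68
tool_pos: [0.5874, 0.1694, 0.0927]
orientation: [-3.142, -0.0, -0.079]
wrist_force: [-0.2, -0.4, -0.3]
opening: 0.0171
finger_force: 68.5
time_s: 18.42
tool_pos: [0.5694, 0.1693, 0.0932]
orientation: [-3.141, -0.005, -0.081]
wrist_force: [5.8, -0.7, -3.9]
opening: 0.0171
finger_force: 68.3
```

Now out of the well, back off and up, then towards the stand.

```bash
python3 -m inch '[{"x":4,"y":0,"z":0,"roll":0},{"x":4,"y":0,"z":-40,"roll":0},{"x":4,"y":0,"z":-90,"roll":0},{"x":4,"y":0,"z":-90,"roll":0}]' && python3 -c "
from h import *
to(477.4,-233.0,181,26.4)"
```

```text
time_s: 18.92
tool_pos: [0.5733, 0.1698, 0.187]
orientation: [-3.14, -0.007, -0.081]
wrist_force: [-0.0, -0.5, -0.4]
opening: 0.017
finger_force: 68.8
now [573.3 169.8 187. ] yaw -4.6 t 18.93 F [-0.  -0.5 -0.4] op 17.0
x -63.2 y 409.2 z 6.0 roll -31.0
```

```bash
python3 -m inch '[{"x":-8,"y":52,"z":0,"roll":-5},{"x":-16,"y":104,"z":0,"roll":-10},{"x":-24,"y":156,"z":0,"roll":-16},{"x":-32,"y":208,"z":0,"roll":-21},{"x":-40,"y":260,"z":0,"roll":-26},{"x":-48,"y":312,"z":0,"roll":-31},{"x":-56,"y":364,"z":0,"roll":-31},{"x":-63,"y":409,"z":6,"roll":-31}]' && python3 -m inch '[{"x":0,"y":0,"z":30,"roll":0},{"x":0,"y":0,"z":45,"roll":0},{"x":0,"y":0,"z":45,"roll":0},{"x":0,"y":0,"z":45,"roll":0}]'
python3 - <<'E'
from h import *
to(477.4,-233.0,75.5,26.4)
snap("side","side5.png"); snap("top","top5.png")
a=cv2.imread("pics/side5.png")[150:250,320:430]; b=cv2.imread("pics/top5.png")[215:255,262:306]
c=cv2.imread("pics/side5.png")[275:315,305:349]
cv2.imwrite("pics/c6.png",np.hstack([cv2.resize(a,(330,300)),cv2.resize(b,(230,300)),cv2.resize(c,(230,300))]))
E
```

```text
time_s: 19.92
tool_pos: [0.4747, -0.2347, 0.176]
orientation: [-3.14, 0.001, 0.46]
wrist_force: [0.7, -0.1, -0.1]
opening: 0.017
finger_force: 68.9
time_s: 20.42
tool_pos: [0.4764, -0.2329, 0.1323]
orientation: [3.141, -0.0, 0.462]
wrist_force: [-0.3, -0.5, -0.9]
opening: 0.0166
finger_force: 68.9
now [ 476.4 -232.9  132.3] yaw 26.4 t 20.43 F [-0.3 -0.5 -0.9] op 16.6
x 0.8 y 0.5 z 56.8 roll 0.0
```

View pics/c6.png

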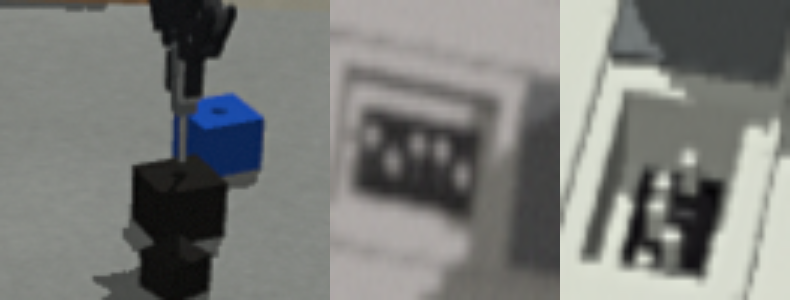

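The switches read on, off, on, on, off (top crop: (373,135) up, (392,160) down, (410,137) up, (438,145) up, (460,170) down, along the tilted row). The shank at (180,150) stands over the hole at (178,178), so I'll insert it.

```bash
python3 -m inch '[{"x":1,"y":0,"z":8,"roll":0},{"x":1,"y":0,"z":16,"roll":0},{"x":1,"y":0,"z":22,"roll":0},{"x":1,"y":0,"z":22,"roll":0}]'
```

```text
time_s: 21.02
tool_pos: [0.4764, -0.2326, 0.109]
orientation: [-3.14, 0.001, 0.46]
wrist_force: [-0.5, 0.5, -0.4]
opening: 0.0174
finger_force: 68.9
```

In the hole without contact. Continuing down.

```bash
python3 -m inch '[{"x":0,"y":0,"z":10,"roll":0},{"x":0,"y":0,"z":20,"roll":0},{"x":0,"y":0,"z":30,"roll":0},{"x":0,"y":0,"z":33,"roll":0},{"x":0,"y":0,"z":33,"roll":0}]'; python3 -m inch '[{"x":0,"y":0,"z":1,"roll":0},{"x":0,"y":0,"z":1,"roll":0}]'
```

```text
time_s: 21.65
tool_pos: [0.4768, -0.2328, 0.0765]
orientation: [-3.141, 0.0, 0.46]
wrist_force: [0.9, 0.2, -0.2]
opening: 0.0175
finger_force: 68.9
time_s: 21.9
tool_pos: [0.477, -0.233, 0.076]
orientation: [3.141, -0.0, 0.46]
wrist_force: [-0.2, -0.3, 1.3]
opening: 0.0174
finger_force: 69.3
```

```bash
python3 -m inch '[{"x":0,"y":0,"z":2,"roll":0},{"x":0,"y":0,"z":2,"roll":0}]'
```

```text
time_s: 22.15
tool_pos: [0.477, -0.233, 0.0758]
orientation: [3.14, -0.001, 0.461]
wrist_force: [-5.7, 4.0, 18.3]
opening: 0.0172
finger_force: 71.7
```

Seated (18 N). I'll ease off, release and lift.

```bash
python3 -m inch '[{"x":0,"y":0,"z":-1,"roll":0},{"x":0,"y":0,"z":-1,"roll":0},{"x":0,"y":0,"z":-1,"roll":0},{"x":0,"y":0,"z":-20,"roll":0},{"x":0,"y":0,"z":-70,"roll":0},{"x":0,"y":0,"z":-85,"roll":0}]' -0.3
python3 - <<'E'
from h import *
to(557.0,58.5,140,-4.7)
E
```

```text
time_s: 22.9
tool_pos: [0.4779, -0.2336, 0.1612]
orientation: [3.138, -0.002, 0.46]
wrist_force: [0.7, -0.1, -0.8]
opening: 0.0554
finger_force: 0.0
now [ 477.9 -233.6  161.2] yaw 26.4 t 22.9 F [ 0.7 -0.1 -0.8] op 55.4
x 200.7 y -226.5 z 21.2 roll 31.1
```

```bash
python3 -m inch '[{"x":40,"y":-45,"z":0,"roll":6},{"x":80,"y":-90,"z":0,"roll":12},{"x":120,"y":-135,"z":0,"roll":19},{"x":160,"y":-180,"z":10,"roll":25},{"x":200,"y":-226,"z":21,"roll":31},{"x":200,"y":-226,"z":21,"roll":31},{"x":200,"y":-226,"z":21,"roll":31}]' 0
python3 - <<'E'
from h import *
to(557.0,58.5,59,-4.7)
snap("side","side6.png"); snap("top","top6.png")
for n in("side","top"):
  for k in("hatch_grip","pin_tip","pin_grip"):
    for d in eyes.place_of(n,k)[:1]: print(n,k,round(d["p"],2),toworld(n,d["location"]).round(4))
a=cv2.imread("pics/side6.png")[150:330,280:440]; b=cv2.imread("pics/top6.png")[240:310,380:460]
cv2.imwrite("pics/c7.png",np.hstack([cv2.resize(a,(400,450)),cv2.resize(b,(400,450))]))
E
```

```text
time_s: 23.78
tool_pos: [0.5551, 0.0584, 0.137]
orientation: [3.141, 0.001, -0.079]
wrist_force: [-0.1, -0.2, -0.7]
opening: 0.0425
finger_force: 0.0
now [555.1  58.4 137. ] yaw -4.5 t 23.77 F [-0.1 -0.2 -0.7] op 42.5
x 1.9 y -0.3 z 78.0 roll 0.2
side hatch_grip 0.95 [0.566  0.0574 0.0501]
side pin_tip 0.22 [ 0.4779 -0.2346 -0.0016]
side pin_grip 0.65 [ 0.484  -0.2342  0.0755]
top hatch_grip 0.54 [0.5584 0.0553 0.0514]
top pin_tip 0.68 [ 0.7487 -0.1321 -0.004 ]
top pin_grip 0.62 [ 0.4743 -0.2307  0.0784]
```

View pics/c7.png

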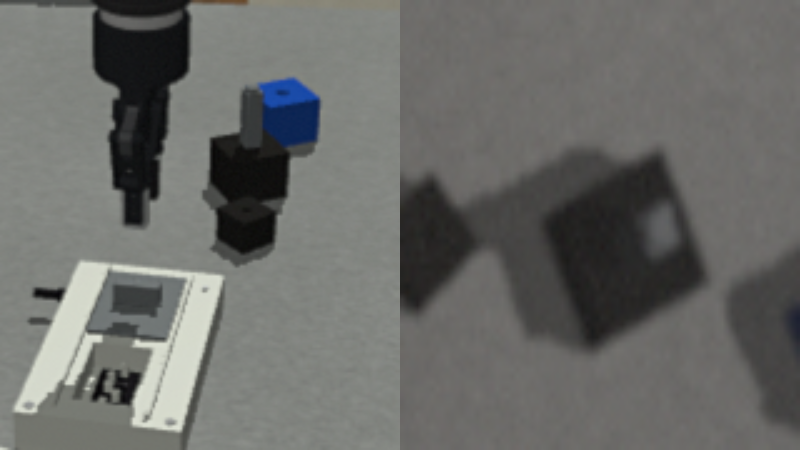

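The pin stands upright and seated in the stand (side crop (252,115), top crop (662,228)), and the gripper is above the cover's ridge (137,295). I'll grip the ridge and shut the cover.

```bash
python3 -m inch '[{"x":2,"y":0,"z":40,"roll":0},{"x":2,"y":0,"z":77,"roll":0},{"x":2,"y":0,"z":77,"roll":0}]' && python3 -m inch '[{"x":0,"y":0,"z":0,"roll":0},{"x":0,"y":0,"z":0,"roll":0},{"x":0,"y":0,"z":0,"roll":0},{"x":0,"y":0,"z":0,"roll":0}]' 1 25
```

```text
time_s: 24.55
tool_pos: [0.5556, 0.0581, 0.0585]
orientation: [3.141, 0.006, -0.081]
wrist_force: [-0.0, -0.6, 0.3]
opening: 0.0428
finger_force: 0.0
time_s: 25.05
tool_pos: [0.5587, 0.0582, 0.0625]
orientation: [3.142, -0.004, -0.081]
wrist_force: [-1.1, -0.3, 6.7]
opening: 0.0111
finger_force: 28.4
```

```bash
python3 -m inch '[{"x":0,"y":-20,"z":-1,"roll":0},{"x":0,"y":-45,"z":-1,"roll":0},{"x":0,"y":-70,"z":-1,"roll":0},{"x":0,"y":-92,"z":-1,"roll":0},{"x":0,"y":-103,"z":-1,"roll":0},{"x":0,"y":-103,"z":-1,"roll":0},{"x":0,"y":-103,"z":-1,"roll":0}]'
```

```text
time_s: 25.92
tool_pos: [0.5668, 0.1582, 0.0626]
orientation: [3.137, -0.002, -0.08]
wrist_force: [2.5, -14.9, 5.4]
opening: 0.011
finger_force: 28.3
```

```bash
python3 -m inch '[{"x":0,"y":2,"z":0,"roll":0},{"x":0,"y":2,"z":0,"roll":0}]' && python3 -m inch '[{"x":0,"y":0,"z":0,"roll":0},{"x":0,"y":0,"z":0,"roll":0},{"x":0,"y":0,"z":-5,"roll":0},{"x":0,"y":0,"z":-60,"roll":0},{"x":0,"y":0,"z":-120,"roll":0},{"x":0,"y":60,"z":-120,"roll":0},{"x":-40,"y":120,"z":-120,"roll":0},{"x":-80,"y":180,"z":-120,"roll":0}]' 0
python3 - <<'E'
from h import *
snap("side","side7.png"); snap("top","top7.png"); print(env.sense()["time_s"])
for n in("side","top"):
  for k in("hatch_grip","pin_grip"):
    for d in eyes.place_of(n,k)[:1]: print(n,k,round(d["p"],2),toworld(n,d["location"]).round(4))
a=cv2.imread("pics/side7.png")[150:350,260:460]; b=cv2.imread("pics/top7.png")[190:280,240:360]
cv2.imwrite("pics/c8.png",np.hstack([cv2.resize(a,(400,400)),cv2.resize(b,(400,400))]))
E
```

```text
time_s: 26.18
tool_pos: [0.5668, 0.158, 0.0626]
orientation: [3.14, -0.003, -0.081]
wrist_force: [3.4, -6.6, 2.1]
opening: 0.0113
finger_force: 28.1
time_s: 27.18
tool_pos: [0.4822, 0.0, 0.182]
orientation: [3.141, -0.001, -0.08]
wrist_force: [0.6, -0.2, 0.4]
opening: 0.0426
finger_force: 0.0
27.275
side hatch_grip 0.59 [0.5716 0.1581 0.0488]
side pin_grip 0.47 [ 0.4818 -0.2335  0.0767]
top hatch_grip 0.91 [0.5637 0.1556 0.0502]
top pin_grip 0.63 [ 0.4749 -0.2326  0.0778]
```

View pics/c8.png

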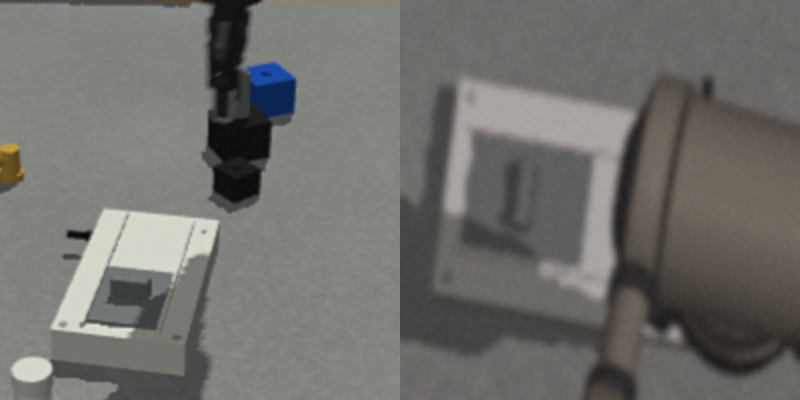

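The cover is fully shut (ridge at side crop (130,288), same place as at the start), the pin is home, and the arm is clear.

```bash
python3 -c "
from workcell import env
print(env.hand_in())"
```

```text
the job is handed in; nothing more can be done
None
```

The job is handed in at about 27 s: switches set to on, off, on, on, off with the pin (confirmed in the pictures), pin back home and released in the larger black stand, cover slid fully shut, and the bottle, cardboard box and pipe elbow left alone.

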